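# Close up a wired terminal enclosure

## Task

Finish this terminal enclosure: set the terminal strip down between the guide ribs on the floor of the open box, then put the orange touch guard squarely over it, fully down on the terminals. Swing the door shut, then lock its quarter-turn fastener: line the wing up with the slot in the lug, push it in and turn it a quarter turn clockwise so that it stays in and locked. Leave the red spool, the two fittings and the screwdriver where they are.

Things in the scene. Friction and masses are not known exactly. Their poses are not given: they have to be found in the camera images.
- enclosure: Grey steel box fixed to the bench, 200 mm (its x) by 150 mm (its y), rim 65 mm above the bench, walls and floor 4 mm. Origin at the centre of its underside, z up; its +y side is on the right seen from the robot. The door hinges on the +y rim; a steel lug with a slot sticks out of the -y wall; its open top takes the terminal strip.
- pocket (a point): Centre of the box's inner floor, 4 mm above the bench, axes as the box: the strip's place, between black ribs 5 mm high that leave 43 mm along x and 118 mm along y. The strip lies here with its length along the box's y, its underside at this height.
- slot (a point): Centre of the slot in the lug outside the box's -y wall, at the lug's top face, 97 mm from the box's centre and 54 mm above the bench. The slot is 28 mm long, along the box's x (parallel to the hinge), and 9 mm wide, through a 5 mm plate.
- door (a joint): Angle of the grey door, rad: 0 shut (flat on the rim); starts at 1.75 to 2.0, standing open and leaning out over the +y side. Stiff hinge: it stays where it is left and takes about 5 N at the free edge to move. It can be pushed round and down from its outer side with closed fingers, beside the tongue.
- door_hinge (a point): Middle of the door's hinge line, which runs along the box's x at the door's inner face, 77 mm from the box's centre towards +y, 65 mm above the bench.
- door_edge (a point): Middle of the door's straight free edge, 158 mm from the hinge, half-way through its 5 mm thickness. The door is 208 mm along the hinge. Here, in the middle, begins a tongue 56 mm wide that reaches 200 mm from the hinge and carries the fastener on the outer side; the edge is free from 28 to 104 mm either side of this point.
- wing (a joint): Turn of the fastener's wing, rad, clockwise positive seen from outside (from above with the door shut). 0: wing and the stud's cross-bar lie along the slot (the box's x), the only way, within about 0.2, that the bar goes through. 1.57: locked, the wing square to the slot. Stops at 1.62 and -0.9. Starts between 0.4 and 1.25; stays where it is left.
- stud (a joint): How far the fastener is pushed in, m: 0 sprung out, 0.015 its stop; the spring takes 4 N to start and 9.5 N at the stop. Out of line, the bar strikes the lug at about 0.003. Lined up, pushed in 0.013 or more and turned, it passes under the lug and the spring then holds it at 0.012. Let go before it is turned, it springs out.
- wing_grip (a point): Grasp point of the black wing with a white line along its top, on its turning axis, 174 mm from the hinge. A bar 46 mm long (x axis), 11 thick, 40 tall on a round skirt of 40 mm diameter, 4 thick, that moves in with it; this point is 22 above the skirt, 18 below the top. z points out of the door. Door shut, sprung out: 114 mm above the bench, the skirt's underside 18 above the door.
- strip_mid (a point): Centre of the terminal strip, 20 mm above its underside: a row of grey, blue and green terminals 44 mm wide (its x), 92 mm long (its y), on a steel rail 35 mm wide, 110 mm long and 7.5 mm high; 40 mm tall in all, about 0.2 kg, z up. Either end may lead.
- guard_mid (a point): Centre of the orange touch guard, 15 mm above its lower edge: a cap open below, outside 58 mm (its x) by 106 mm (its y) by 30 mm tall, inside 52 by 100 mm, top 3 mm thick. Over the terminals, its length along theirs, it rests with the inside of its top on them, its lower edge 13 mm above the strip's underside. About 0.08 kg. Either end may lead.
- red_spool: Bystander: upright spool of red wire, 84 mm diameter, 75 mm tall; origin under its centre.
- screwdriver: Bystander: screwdriver with a yellow handle, 190 mm long, lying on the bench.
- fitting_a: Bystander: zinc conduit fitting, 34 mm across, 40 mm tall, standing upright.
- fitting_b: Bystander: zinc conduit fitting, 34 mm across, 40 mm tall, standing upright.
Things that resemble listed ones, but are neither listed nor needed, are in the scene too. Of the things that look like the part that bears guard_mid, the smallest one is meant. There is more than one size of the part that bears strip_mid; the job needs the smaller.

How it is judged (in metres and radians):
On the way, in this order (a step that is already met when the one before it is completed fails the run):
1. the terminal strip lies flat between the guide ribs on the box's floor (x of strip_mid in the frame of enclosure between -0.007 and 0.007 m and y of strip_mid in the frame of enclosure between -0.008 and 0.008 m and z of strip_mid in the frame of enclosure between 0.021 and 0.027 m and angle between strip_mid's own z axis and vertical below 0.06 rad and angle between the y axis of strip_mid and the y axis of enclosure, either way round below 0.15 rad), for 0.2 s.
2. the guard sits squarely on the strip, fully down, the strip still in place (all of step 1 and horizontal distance between guard_mid and strip_mid below 0.008 m and z of guard_mid in the frame of enclosure between 0.029 and 0.036 m and angle between guard_mid's own z axis and vertical below 0.06 rad and angle between the y axis of guard_mid and the y axis of strip_mid, either way round below 0.15 rad), for 0.2 s.
3. the door is shut over them (value of joint door below 0.06 rad), for 0.1 s.
At the end, for the whole second after the job is handed in: strip flat between the ribs (7 mm across, 8 mm along, 3 mm high, 0.15 rad), guard level on it (8 mm; down to 4 mm; 0.15 rad), door shut (under 0.05 rad), fastener staying in (over 9.5 mm) and turned clockwise (over 1.3 rad past the slot) (all of step 2 and value of joint door below 0.05 rad and value of joint stud above 0.0095 m and value of joint wing above 1.3 rad); the robot touches nothing.
It fails at once if the red spool, a fitting or the screwdriver is shoved more than 40 mm (distance of any of red_spool, screwdriver, fitting_a, fitting_b from where it was at the start of the episode above 0.04 m).
It also fails if it takes over 72 s, if anything falls off the work surface, if the arm or the gripper's body presses on something with over 40 N, if the wrist force passes 120 N, or if a joint passes its speed limit or range.

## Robot

A 6-joint arm with a two-finger parallel gripper is mounted at the origin on the work surface. World frame = base frame: x ahead of the robot, y to its left, z up, the work surface at z = 0. Lengths are in mm, angles in rad, forces in N, time in s.
With the tool pointing down it reaches from about 300 to 875 mm from the base axis. Payload 6.4 kg.
Tool frame: the origin (TCP) lies at the centre of the arm's flange, where the gripper is bolted on; the fingertips stand 166 mm ahead of it and the grasp point (between the pads) lies 147 mm ahead of it; z points along the fingers, y is the line along which they close (so a half turn about z gives the same grasp; the last joint's range is limited). The gripper opens to 88 mm and grips with 3 to 60 N. Pads are 18 mm wide; open, the fingers measure 123 mm over their backs; the gripper's body (75 mm by 187 mm) begins 45 mm behind the grasp point.
Start: joints at [-1.374, 0.181, 1.607, -0, 1.354, -0.206], TCP at [225.415, -528.99, 404.714] pointing down, gripper open.
Joint ranges: [-2.99, 2.99], [-0.89, 2.07], [0.3, 2.58], [-1.14, 4.28], [0, 2.63], [-3.12, 3.12]. Speed limits (rad/s): [2.57, 2.57, 3.01, 3.14, 3.14, 3.14].

## Interface

Orientations are given as [roll, pitch, yaw] about the fixed x, y, z axes, in that order (R = Rz(yaw) Ry(pitch) Rx(roll)).
In Python, from station import manip gives the robot as it stands.
- The arm moves only by the tool send_rows, never from a script. Its argument "steps" is one flat list of numbers, 5 for each row, row after row: the shift along the tool's x, y, z in mm, then the turn about the tool's z in rad, then the opening, from 0 (shut) to 1 (fully open). A call has 1 to 20 rows; each row is the pose to reach, as a shift and turn from the pose commanded when the call began, along the tool's axes at that moment; what a row does not reach only later rows make up. A row lasts 1/8 s, in which the tool goes at most 62.5 mm and 10.7 degrees, less where a joint would pass 70% of its speed; a pose out of reach is approached as far as the arm can. A call with a gripper value outside its range is refused whole. The fingers move at their own pace and stop on an object; "force" is the grip in N (left out, the last holds). Time passes only in rows, so rows that repeat a pose let the fingers close. It gives the time, the measured TCP pose, the force, the opening and the grip force at its end, in the units of the state.
- manip.get_state(): the state, without advancing time (a new reading comes with each control period).
- manip.camera(name): name is "scene" or "top" or "wrist"; returns the picture (384x512x3 uint8, red, green, blue); there is no depth.
- manip.get_calibration(name): a dict with "fx", "fy", "cx", "cy" (pixels), "world_to_cam" (4x4, takes a point from world to camera coordinates); the wrist camera has in their place "tool_from_camera" (4x4, takes a point from camera to tool coordinates, whose origin is the TCP and whose axes are the flange's). Camera axes: x right, y up, looking along -z (the intrinsics and any distortion apply to the point x, -y, -z); pixel columns grow to the right and rows downward; lengths in mm; the calibration is good to about 2 mm. A picture is of the moment at which its call begins: read the wrist's pose just before it. get_calibration takes no time and is no camera call.
- manip.finish_job(): hands the job in; it is judged then, once.
The state is a dict: "clock": time; "q": joint angles; "qd": joint speeds; "joint_torque": joint torques, N m; "ee_pos": TCP position; "tool_rot": TCP orientation; "wrist_force": force on the tool from outside, world axes, zero at the start; "torque": the same for the moment, N m; "gripper_width": finger opening in mm; "gripper_force": force on a finger pad.
Only numpy, scipy, OpenCV 4.12 (cv2) and the standard library are available. Lean on these libraries where they do the work, as an engineer would, in place of code of your own. Each camera call takes 0.05 s, during which the arm holds its last target. There are 200 camera calls.

## Working session

There is one attempt and no reset: what is moved stays moved. The work goes in short steps, Python scripts to look and compute and a tool call to move; the robot and the scene stay as the last step left them, time stands still between calls to the robot, and variables do not carry over. Pictures are saved under pics/ and viewed, at most 10 in all, crops included, and the job is handed in when it is done.

Besides the shell and the picture viewer there is one more tool, called after "Emit:" by a JSON object that holds its "method" and its "body", one argument or row to a line. send_rows: Moves the arm, as the interface text tells. Its arguments: {"type":"object","properties":{"steps":{"type":"array"},"force":{"type":"number"}},"required":["steps"]}

```bash
mkdir -p pics; ls; python3 - <<'E'
from station import manip
import cv2,numpy as np
s=manip.get_state();print(s)
for n in("top","scene"):
    c=manip.get_calibration(n);print(n,{k:np.round(v,4).tolist() if not isinstance(v,(str,type(None))) else v for k,v in c.items()})
    im=manip.camera(n);np.save(f"pics/{n}0.npy",im);cv2.imwrite(f"pics/{n}0.png",cv2.resize(im[:,:,::-1],(800,600),interpolation=cv2.INTER_CUBIC))
print(manip.get_calibration("wrist"))
E
```

```text
pics
{'clock': 0.0, 'q': array([-1.37430529e+00,  1.81504284e-01,  1.60803003e+00,  7.00001031e-06,
        1.35383689e+00, -2.06261744e-01]), 'qd': array([-2.46721302e-03, -1.30219112e-03, -1.69779822e-04,  1.67432886e-03,
        6.93228482e-05, -1.47622266e-03]), 'joint_torque': array([-2.64690374e-03, -4.33861113e+01, -3.41856837e+01,  7.01194466e-02,
        3.82967200e-02, -1.23743466e-04]), 'ee_pos': array([ 225.35599853, -528.70515587,  403.8199254 ]), 'tool_rot': array([-3.13985320e+00, -3.70939848e-04,  4.02750942e-01]), 'wrist_force': array([ 0.46210055,  0.02355865, -0.53086786]), 'torque': array([ 0.00691017, -0.00584662, -0.01925861]), 'gripper_force': 0.0, 'gripper_width': 87.89557574597475}
top {'fx': 372.6995, 'fy': 372.6995, 'cx': 253.6734, 'cy': 188.6522, 'world_to_cam': [[-0.0195, -0.9998, -0.0036, 245.0955], [0.9839, -0.0199, 0.1777, -531.6729], [-0.1777, -0.0001, 0.9841, -1001.9164], [0.0, 0.0, 0.0, 1.0]]}
scene {'fx': 475.8241, 'fy': 475.8241, 'cx': 250.1326, 'cy': 197.1423, 'world_to_cam': [[0.5207, 0.8537, 0.0018, -467.6107], [-0.6307, 0.3832, 0.6748, 181.2733], [0.5754, -0.3525, 0.738, -1524.7227], [0.0, 0.0, 0.0, 1.0]]}
{'fx': 320.54423155725067, 'fy': 320.54423155725067, 'cx': 262.6390308053322, 'cy': 198.06788154234204, 'tool_from_camera': array([[-9.95429303e-04,  9.66475681e-01,  2.56756240e-01,
         6.60052250e+01],
       [ 9.99999477e-01,  1.02246835e-03,  2.81901104e-05,
         4.04058354e-01],
       [-2.35280073e-04,  2.56756133e-01, -9.66476194e-01,
         2.04971718e+01],
       [ 0.00000000e+00,  0.00000000e+00,  0.00000000e+00,
         1.00000000e+00]])}
```

View pics/top0.png

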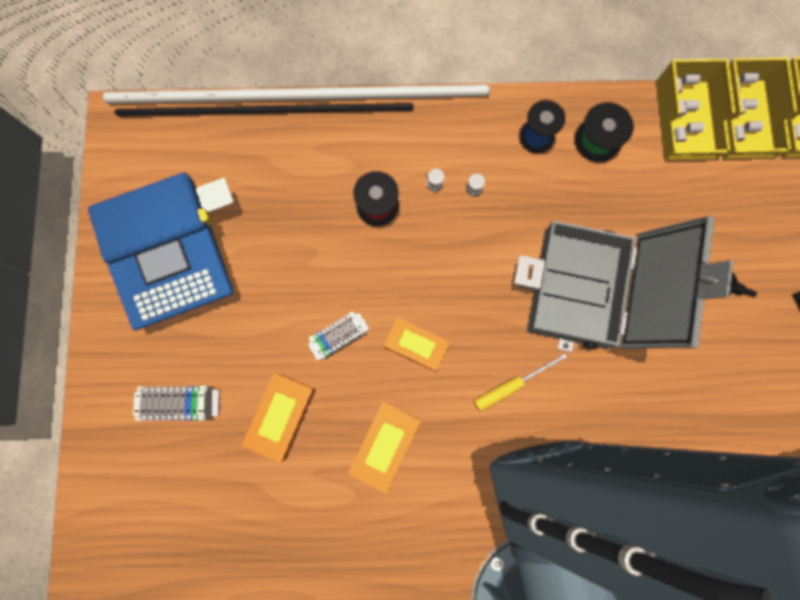

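View pics/scene0.png

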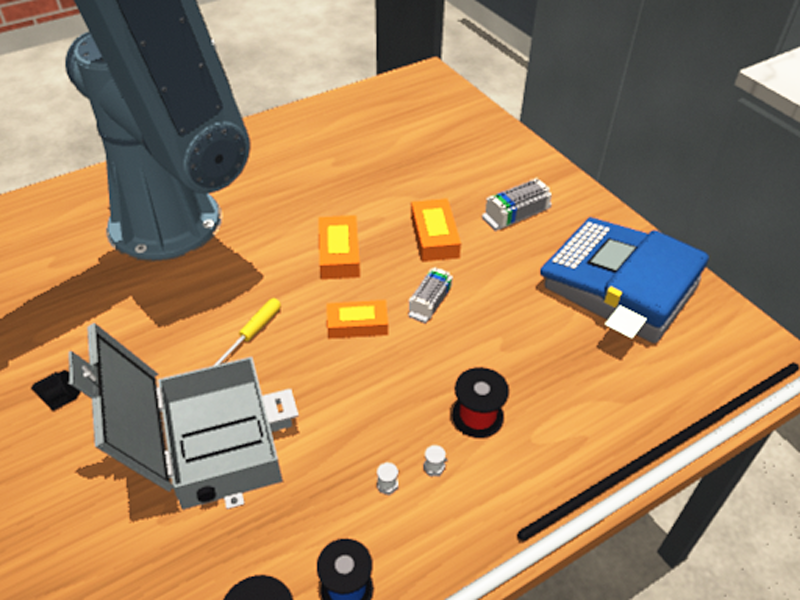

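The top view (800x600) shows two strips, at (338,336) and (177,403). The (338,336) one is the smaller. It also shows three orange guards, at (417,344), (278,417) and (385,447), with (417,344) the smallest. The box is at about (580,283), with its lug at (529,272) on the left and the open door on the right, wing at (740,287). I'll measure these and confirm in one crop.

```bash
cat > h.py <<'E'
import numpy as np,cv2
from station import manip
from scipy.spatial.transform import Rotation as R
def cam(name,s=None):
    c=manip.get_calibration(name)
    if name=="wrist":
        T=np.eye(4);T[:3,:3]=R.from_euler('xyz',s["tool_rot"]).as_matrix();T[:3,3]=s["ee_pos"]
        W=np.linalg.inv(T@c["tool_from_camera"])
    else: W=np.array(c["world_to_cam"])
    return c,W
def proj(P,c,W):
    p=np.c_[np.atleast_2d(P),np.ones(len(np.atleast_2d(P)))]@W.T
    return np.c_[c["cx"]+c["fx"]*p[:,0]/-p[:,2],c["cy"]-c["fy"]*p[:,1]/-p[:,2]]
def back(uv,z,c,W):
    uv=np.atleast_2d(np.asarray(uv,float));M=np.linalg.inv(W)
    d=np.c_[(uv[:,0]-c["cx"])/c["fx"],-(uv[:,1]-c["cy"])/c["fy"],-np.ones(len(uv))]@M[:3,:3].T
    o=M[:3,3];return o+d*((z-o[2])/d[:,2])[:,None]
E
python3 - <<'E'
from h import *
c,W=cam("top");im=np.load("pics/top0.npy")
hsv=cv2.cvtColor(im,cv2.COLOR_RGB2HSV)
k=.64
for n,p,z in [("strip",(338,336),40),("bigstrip",(177,403),40),("guard",(417,344),30),("g2",(278,417),30),("g3",(385,447),30),("spool",(376,192),75),("fa",(435,176),40),("fb",(476,182),40),("drv1",(480,403),10),("drv2",(565,355),3),("slot",(531,272),54),("rimFL",(553,223),65),("rimNL",(530,330),65),("rimFR",(632,236),65),("rimNR",(613,343),65),("wing",(742,288),60)]:
    print(n,back(np.array(p)*k,z,c,W).round(0)[0,:2])
for n,poly in [("g",[(390,325),(400,317),(448,344),(437,369),(386,344)]),("s",None)]: pass
# yellow labels on the guards
m=cv2.inRange(hsv,(24,120,150),(35,255,255));cs,_=cv2.findContours(m,0,1)
for q in cs:
    if cv2.contourArea(q)>60:
        b=cv2.boxPoints(cv2.minAreaRect(q));w=back(b,30,c,W)[:,:2];print("lab",w.mean(0).round(1),np.linalg.norm(w[1]-w[0]).round(),np.linalg.norm(w[2]-w[1]).round(),np.degrees(np.arctan2(*(w[1]-w[0])[::-1])).round(),np.degrees(np.arctan2(*(w[2]-w[1])[::-1])).round())
a=cv2.resize(im[190:330,75:275],(800,560),interpolation=3)
cv2.imwrite("pics/crop.png",a[:,:,::-1])
E
```

```text
strip [465. 341.]
bigstrip [352. 624.]
guard [449. 199.]
g2 [324. 448.]
g3 [269. 260.]
spool [722. 268.]
fa [764. 157.]
fb [750.  80.]
drv1 [341.  87.]
drv2 [425. -74.]
slot [572.  -9.]
rimFL [660. -52.]
rimNL [466.   2.]
rimFR [ 632. -193.]
rimNR [ 440. -142.]
wing [ 534. -382.]
lab [269.9 261.2] 79.0 40.0 -28.0 -117.0
lab [325.5 450.9] 78.0 40.0 -23.0 -114.0
lab [358.8  54.4] 91.0 15.0 -63.0 -154.0
lab [450.  200.4] 30.0 59.0 -28.0 -118.0
lab [ 900.  -367.6] 126.0 201.0 -91.0 173.0
lab [ 902.5 -480.3] 198.0 114.0 -7.0 -91.0
```

View pics/crop.png

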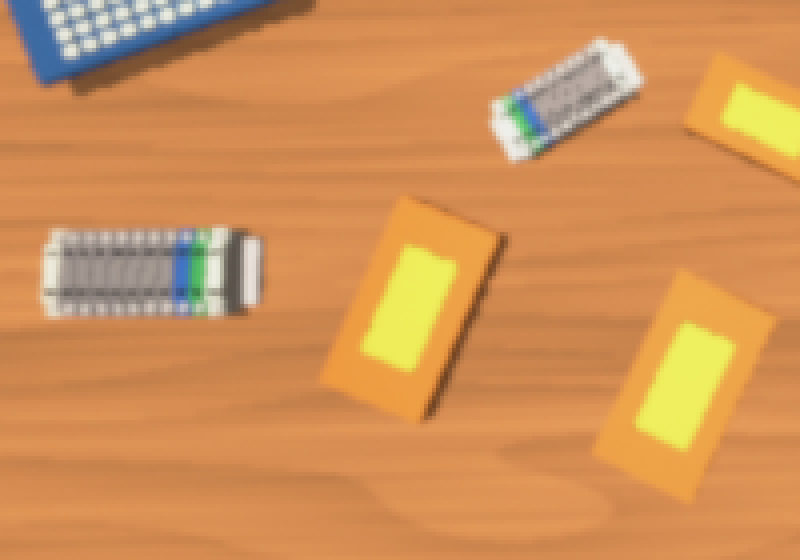

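Crop: the small strip runs from (507,130) to (622,62), about 92 mm long, and the other at (150,272) is clearly larger. The small guard is at (760,115) with a 59x30 mm label, against 79x40 mm on the other two at (410,305) and (685,390). So the strip at world (465,341) and the guard at (450,200) are the ones needed. Next I'll look at the box with the wrist camera.

Emit:
{"method": "send_rows", "body": {
  "steps": [0, 0, -62, 0, 1, 50, -20, -76, -0.18, 1, 100, -45, -76, -0.36, 1, 150, -75, -76, -0.54, 1, 200, -102, -76, -0.72, 1, 255, -130, -76, -0.9, 1, 310, -160, -76, -0.97, 1, 365, -190, -76, -0.97, 1, 415, -213, -76, -0.97, 1, 438, -225, -76, -0.97, 1, 438, -225, -76, -0.97, 1, 438, -225, -76, -0.97, 1]
}}

```text
clock: 1.6
ee_pos: [539.8, -150.8, 480.3]
tool_rot: [-3.141, 0.0, 1.373]
wrist_force: [-0.0, -0.0, -0.8]
gripper_width: 88.2
gripper_force: 0.0
```

```bash
python3 - <<'E'
from h import *
s=manip.get_state();im=manip.camera("wrist");np.savez("pics/w1.npz",im=im,p=s["ee_pos"],r=s["tool_rot"])
print(s["clock"],s["ee_pos"],s["tool_rot"],s["q"],np.abs(s["qd"]).max())
cv2.imwrite("pics/w1.png",cv2.resize(im[:,:,::-1],(800,600),interpolation=3))
E
```

```text
1.6 [ 539.79172765 -150.75880031  480.30870098] [-3.14061124e+00  2.05217260e-04  1.37266644e+00] [-4.83992884e-01  9.47009786e-02  1.55118005e+00 -4.74941503e-04
  1.49659536e+00 -2.85827474e-01] 0.017407026461203012
```

View pics/w1.png

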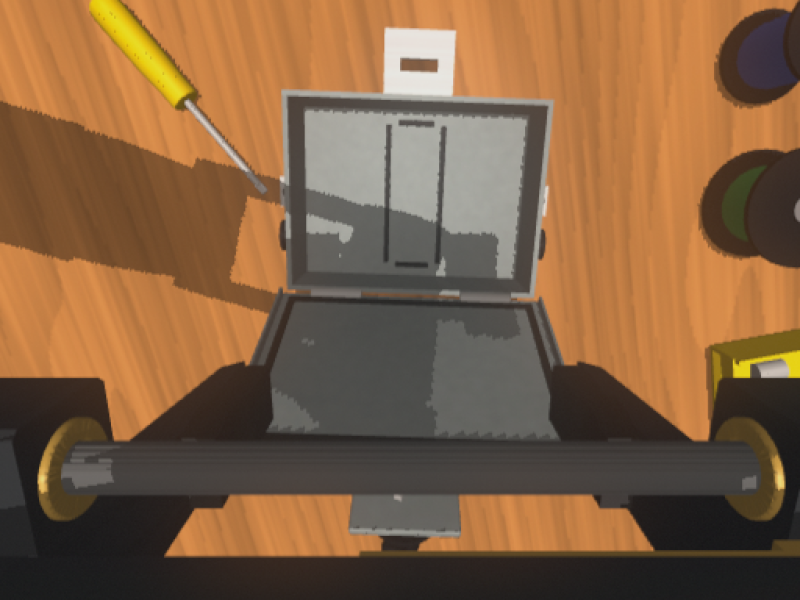

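The wrist view shows the rim's outer corners at (283,91), (552,100), (532,296) and (288,291), and the slot at (419,65). The ribs run at x≈388 and 441, with the end ribs at (417,123) and (411,264).

```bash
python3 - <<'E'
from h import *
from scipy.optimize import least_squares
d=np.load("pics/w1.npz");s=dict(ee_pos=d["p"],tool_rot=d["r"]);c,W=cam("wrist",s);k=.64
L=np.array([[100,-75,65],[-100,-75,65],[-100,75,65],[100,75,65],[0,-97,54],[0,-60,9],[0,60,9],[22.5,-59,9],[22.5,59,9],[-22.5,-59,9],[-22.5,59,9]],float)
U=k*np.array([(283,91),(552,100),(532,296),(288,291),(419,65),(417,123),(411,264),(388,125),(387,262),(443,127),(438,264)])
def pl(x): return R.from_euler('z',x[2]).apply(L)+[x[0],x[1],0]
f=lambda x:(proj(pl(x),c,W)-U).ravel()
r=least_squares(f,[550,-98,2.95],loss='soft_l1',x_scale=[10,10,.05]);print(r.x);print(f(r.x).reshape(-1,2).round(1).tolist())
for n,P in [("pocket",[0,0,4]),("slot",[0,-97,54])]: print(n,R.from_euler('z',r.x[2]).apply(P)+[r.x[0],r.x[1],0])
print("yaw tool along y:",r.x[2]+np.pi/2-np.pi)
E
```

```text
[ 552.37247858 -104.20675365    2.91199824]
[[-1.4, -0.4], [1.2, -0.4], [1.7, 1.3], [-0.3, -0.2], [-0.3, 0.2], [-0.5, 0.8], [0.5, 0.2], [1.0, -0.2], [0.0, 0.3], [-0.2, -0.4], [-0.9, -0.1]]
pocket [ 552.37247858 -104.20675365    4.        ]
slot [574.44799089  -9.75215209  54.        ]
yaw tool along y: 1.3412019110197484
```

Emit:
{"method": "send_rows", "body": {
  "steps": [55, -19, 0, -0.1, 1, 110, -38, 0, -0.25, 1, 165, -57, 20, -0.4, 1, 220, -76, 40, -0.55, 1, 275, -95, 60, -0.7, 1, 330, -114, 85, -0.73, 1, 385, -133, 110, -0.73, 1, 430, -149, 130, -0.73, 1, 453, -157, 140, -0.73, 1, 453, -157, 140, -0.73, 1, 453, -157, 140, -0.73, 1]
}}

```text
clock: 3.02
ee_pos: [476.0, 323.5, 341.1]
tool_rot: [3.141, 0.001, 2.101]
wrist_force: [0.5, 0.1, -0.4]
gripper_width: 88.0
gripper_force: 0.0
```

```bash
python3 - <<'E'
from h import *
s=manip.get_state();im=manip.camera("wrist");np.savez("pics/w2.npz",im=im,p=s["ee_pos"],r=s["tool_rot"])
print(s["clock"],s["ee_pos"],s["tool_rot"],s["q"],np.abs(s["qd"]).max())
cv2.imwrite("pics/w2.png",cv2.resize(im[:,:,::-1],(800,600),interpolation=3))
E
```

```text
3.025 [475.95582326 323.47252387 341.14671345] [3.14127355e+00 5.18836500e-04 2.10148990e+00] [ 3.90884245e-01  2.45539896e-01  1.66449303e+00 -4.97736084e-04
  1.23117147e+00 -1.39643688e-01] 0.01133694648720772
```

View pics/w2.png

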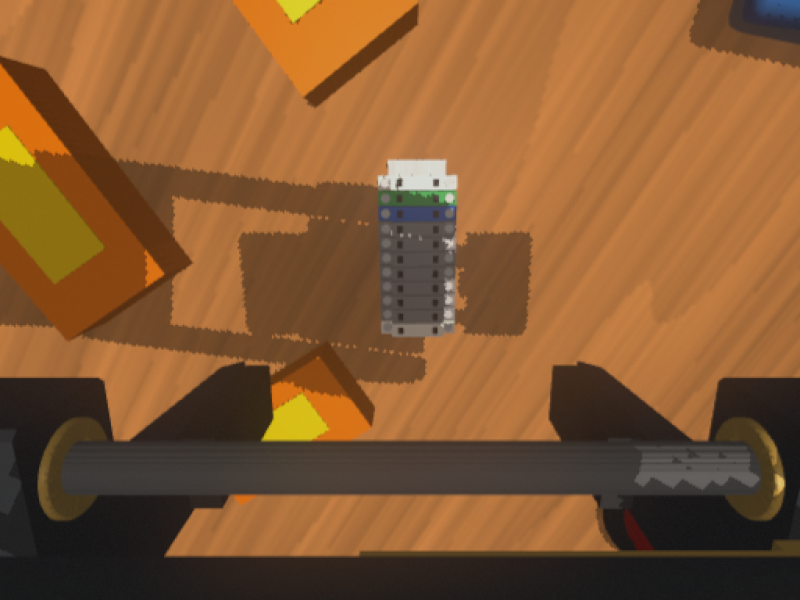

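The strip's terminal top spans (378,176) to (456,335), nearly aligned with the tool.

```bash
python3 - <<'E'
from h import *
d=np.load("pics/w2.npz");s=dict(ee_pos=d["p"],tool_rot=d["r"]);c,W=cam("wrist",s);k=.64
w=back(k*np.array([(378,177),(457,177),(455,335),(381,335)]),40,c,W);Rt=R.from_euler('xyz',d["r"])
t=Rt.inv().apply(w-d["p"]);print(t.round(1),t.mean(0),w.mean(0))
print("tool yaw vs strip (tool turn):",np.arctan2(*((t[0]+t[1]-t[2]-t[3])[[1,0]])))
E
```

```text
[[ 64.9 -17.3 301.1]
 [ 64.9  25.5 301.1]
 [-24.9  26.4 301.2]
 [-24.9 -17.1 301.2]] [ 19.98221209   4.38043244 301.13779963] [469.78208176 342.83726633  40.        ]
tool yaw vs strip (tool turn): -0.0059440215177245575
```

Emit:
{"method": "send_rows", "body": {
  "steps": [10, 2, 50, 0, 1, 20, 4, 100, 0, 1, 20, 4, 145, 0, 1, 20, 4, 166, 0, 1, 20, 4, 166, 0, 1, 20, 4, 166, 0, 0, 20, 4, 166, 0, 0, 20, 4, 166, 0, 0, 20, 4, 166, 0, 0, 20, 4, 166, 0, 0],
  "force": 25
}}

```text
clock: 4.32
ee_pos: [468.7, 344.1, 175.0]
tool_rot: [3.141, 0.0, 2.103]
wrist_force: [-1.1, -0.7, 2.6]
gripper_width: 44.0
gripper_force: 25.0
```

Emit:
{"method": "send_rows", "body": {
  "steps": [0, 0, -50, 0, 0, -20, -7, -100, 0, 0, -65, -23, -130, 0.1, 0, -115, -41, -135, 0.23, 0, -165, -59, -135, 0.36, 0, -215, -77, -135, 0.49, 0, -265, -95, -135, 0.62, 0, -315, -113, -135, 0.76, 0, -365, -131, -135, 0.762, 0, -405, -146, -135, 0.762, 0, -427, -154, -135, 0.762, 0, -427.6, -154.6, -135, 0.762, 0, -427.6, -154.6, -135, 0.762, 0, -427.6, -154.6, -135, 0.762, 0]
}}

```text
clock: 6.08
ee_pos: [552.1, -101.5, 309.6]
tool_rot: [-3.141, -0.0, 1.342]
wrist_force: [0.2, -0.6, -2.6]
gripper_width: 44.2
gripper_force: 25.0
```

```bash
python3 - <<'E'
from h import *
s=manip.get_state();im=manip.camera("wrist");np.savez("pics/w3.npz",im=im,p=s["ee_pos"],r=s["tool_rot"])
print(s["clock"],s["ee_pos"],s["tool_rot"],s["q"],np.abs(s["qd"]).max(),s["gripper_width"])
cv2.imwrite("pics/w3.png",cv2.resize(im[:,:,::-1],(800,600),interpolation=3))
Rt=R.from_euler('xyz',s["tool_rot"]);print("tool shift to go",Rt.inv().apply(np.array([552.7,-102.7,180])-s["ee_pos"]),s["tool_rot"][2]-1.341)
E
```

```text
6.075 [ 552.1391443  -101.49294257  309.56530226] [-3.14099457e+00 -3.82761708e-04  1.34249587e+00] [-3.93270001e-01  2.54900564e-01  1.72339298e+00  3.04174230e-04
  1.16395195e+00 -1.65090115e-01] 0.002467800148663737 44.19814928871321
tool shift to go [ -1.09839559   0.89697799 129.56437803] 0.0014958694808089312
```

View pics/w3.png

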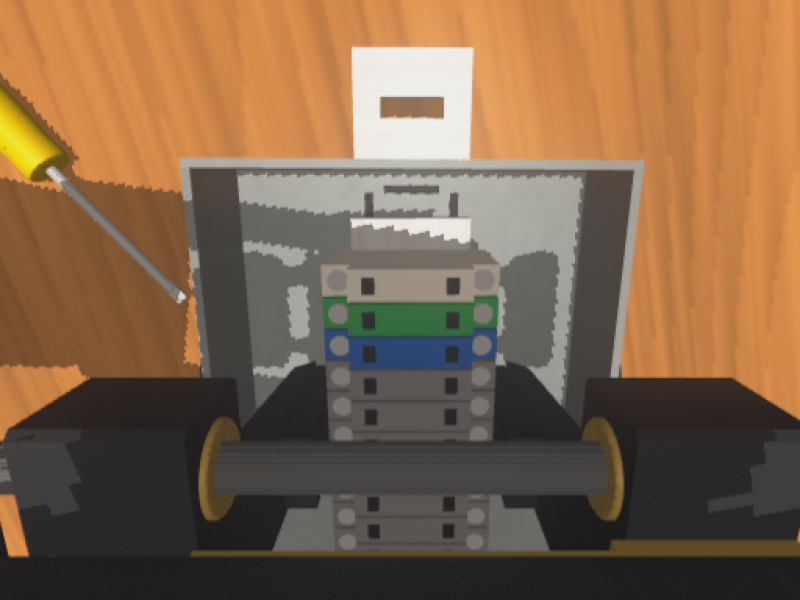

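The slot is centred at (411,107), the end rib at (411,189) and the side ribs at 369 and 454. The strip's rail end is at (352–470,217), so it is centred on the pocket.

```bash
python3 - <<'E'
from h import *
d=np.load("pics/w3.npz");s=dict(ee_pos=d["p"],tool_rot=d["r"]);c,W=cam("wrist",s);k=.64
b=lambda u,z:R.from_euler('xyz',d["r"]).inv().apply(back(k*np.array(u),z,c,W)-d["p"])[0].round(1)
print("slot tool",b((411.5,107),54),"wall -y outer rim",b((412,160),65),"rib end",b((411,189),9),"rail end",b((411,217),142),"term end",b((410,266),174.5))
print("expected slot",R.from_euler('xyz',d["r"]).inv().apply(np.array([574.4,-9.8,54])-d["p"]).round(1))
E
```

```text
slot tool [ 94.9   1.  255.6] wall -y outer rim [ 72.3   1.2 244.6] rib end [ 58.9   0.9 300.6] rail end [ 54.2   0.7 167.6] term end [ 45.5   0.4 135.1]
expected slot [ 94.3   1.1 255.6]
```

Emit:
{"method": "send_rows", "body": {
  "steps": [-1.6, 0.7, 30, 0, 0, -1.6, 0.7, 75, 0, 0, -1.6, 0.7, 110, 0, 0, -1.6, 0.7, 124, 0, 0, -1.6, 0.7, 129.5, 0, 0, -1.6, 0.7, 130, 0, 0, -1.6, 0.7, 130, 0, 0, -1.6, 0.7, 130, 0, 0.75, -1.6, 0.7, 130, 0, 0.75, -1.6, 0.7, 130, 0, 0.75]
}}

```text
clock: 7.38
ee_pos: [552.8, -104.7, 180.2]
tool_rot: [3.141, 0.0, 1.341]
wrist_force: [-0.6, -0.2, 0.3]
gripper_width: 66.0
gripper_force: 0.0
```

Emit:
{"method": "send_rows", "body": {
  "steps": [0, 0, -50, 0, 0.75, 0, 0, -100, 0, 0.75, 0, 0, -150, 0, 1, 0, 0, -160, 0, 1, 0, 0, -160, 0, 1]
}}

```text
clock: 8.0
ee_pos: [552.6, -104.6, 340.1]
tool_rot: [3.14, 0.0, 1.341]
wrist_force: [-0.3, 0.1, -0.3]
gripper_width: 87.9
gripper_force: 0.0
```

```bash
python3 - <<'E'
from h import *
s=manip.get_state();im=manip.camera("wrist");np.savez("pics/w4.npz",im=im,p=s["ee_pos"],r=s["tool_rot"])
print(s["ee_pos"],s["tool_rot"])
cv2.imwrite("pics/w4.png",cv2.resize(im[:,:,::-1],(800,600),interpolation=3))
E
```

```text
[ 552.63002386 -104.64788177  340.06583344] [3.14040709e+00 2.08199446e-04 1.34081302e+00]
```

Emit:
{"method": "send_rows", "body": {
  "steps": [55, -35, 0, 0.05, 1, 105, -73, 0, 0.1, 1, 155, -107, 0, 0.16, 1, 205, -142, 0, 0.26, 1, 240, -165, 0, 0.26, 1, 253, -175, 0, 0.26, 1, 253, -175, 0, 0.26, 1, 253, -175, 0, 0.26, 1]
}}

```text
clock: 9.05
ee_pos: [440.4, 180.6, 339.2]
tool_rot: [-3.141, 0.001, 1.08]
wrist_force: [1.7, -0.7, -0.7]
gripper_width: 87.9
gripper_force: 0.0
```

```bash
python3 - <<'E'
from h import *
s=manip.get_state();im=manip.camera("wrist");np.savez("pics/w5.npz",im=im,p=s["ee_pos"],r=s["tool_rot"])
print(s["clock"],s["ee_pos"],s["tool_rot"])
a=np.load("pics/w4.npz")["im"]
hh=np.hstack([a,im])[:,:,::-1];cv2.imwrite("pics/w45.png",cv2.resize(hh,(800,300),interpolation=3))
hsv=cv2.cvtColor(im,cv2.COLOR_RGB2HSV);c,W=cam("wrist",s)
m=cv2.inRange(hsv,(24,120,80),(35,255,255));cs,_=cv2.findContours(m,0,1);Rt=R.from_euler('xyz',s["tool_rot"])
for q in cs:
    if cv2.contourArea(q)>200:
        r=cv2.minAreaRect(q);t=Rt.inv().apply(back(cv2.boxPoints(r),30,c,W)-s["ee_pos"]);e=t[1]-t[0];f=t[2]-t[1]
        print(np.array(r[0]),t.mean(0).round(1),np.linalg.norm(e).round(1),np.linalg.norm(f).round(1),np.arctan2(e[1],e[0]).round(3),np.arctan2(f[1],f[0]).round(3))
E
```

```text
9.05 [440.40519611 180.58417161 339.17923097] [-3.14119956e+00  8.92639071e-04  1.07981877e+00]
[262.03503418 329.09893799] [-1.532e+02  1.000e-01  3.093e+02] 11.6 65.9 0.496 2.173
[ 55.50393295 199.1537323 ] [ -12.3 -192.8  309.3] 83.1 39.6 1.546 -3.035
[262.5 151. ] [ 32.3   0.4 309.2] 29.3 37.1 1.525 3.082
```

View pics/w45.png

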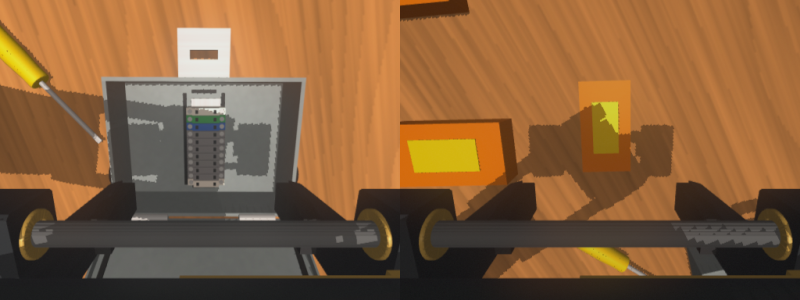

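Left: the strip lies between the ribs. Right: the guard spans about (579,81) to (630,171), partly in shadow. I'll measure it over its whole orange area.

```bash
python3 - <<'E'
from h import *
d=np.load("pics/w5.npz");s=dict(ee_pos=d["p"],tool_rot=d["r"]);c,W=cam("wrist",s);Rt=R.from_euler('xyz',d["r"])
hsv=cv2.cvtColor(d["im"],cv2.COLOR_RGB2HSV)
print(hsv[110,262],hsv[212,250],hsv[110,200],hsv[150,190],hsv[215,262],hsv[230,262])
for lo in (190,205,220):
    m=cv2.inRange(hsv,(8,lo,60),(36,255,255));m[:, :210]=0;m[:,320:]=0;m[:85]=0;m[232:]=0
    m=cv2.morphologyEx(m,2,np.ones((5,5)));cs,_=cv2.findContours(m,0,1);q=max(cs,key=cv2.contourArea)
    r=cv2.minAreaRect(q);t=Rt.inv().apply(back(cv2.boxPoints(r),30,c,W)-d["p"]);e=t[1]-t[0];f=t[2]-t[1]
    print(lo,cv2.boundingRect(q),t.mean(0).round(1),np.linalg.norm(e).round(1),np.linalg.norm(f).round(1),np.arctan2(e[1],e[0]).round(3),np.arctan2(f[1],f[0]).round(3))
d=np.load("pics/w4.npz");s=dict(ee_pos=d["p"],tool_rot=d["r"]);c,W=cam("wrist",s)
w=back(1.28*np.array([(187,108),(225,108),(224,187),(188,187)]),44,c,W)
print("strip in box",R.from_euler('z',-2.912).apply(w-[552.4,-104.2,0]).round(1),w.mean(0))
E
```

```text
[ 15 195 212] [ 13 219 129] [ 14 166 171] [ 14 168 175] [ 13 218 130] [ 14 166 109]
190 (228, 103, 67, 117) [ 21.2  -1.  309.2] 57.0 105.5 1.572 3.117
205 (231, 134, 64, 86) [  8.    0.4 309.2] 55.7 79.2 1.572 3.117Traceback (most recent call last):
  File "<stdin>", line 7, in <module>
ValueError: max() iterable argument is empty
```

Emit:
{"method": "send_rows", "body": {
  "steps": [10, -1, 50, -0.025, 1, 21, -1, 100, -0.025, 1, 21, -1, 145, -0.025, 1, 21, -1, 169, -0.025, 1, 21, -1, 169, -0.025, 1, 21, -1, 169, -0.025, 0, 21, -1, 169, -0.025, 0, 21, -1, 169, -0.025, 0, 21, -1, 169, -0.025, 0],
  "force": 20
}}

```text
clock: 10.22
ee_pos: [449.2, 200.6, 171.4]
tool_rot: [3.14, -0.001, 1.106]
wrist_force: [-0.5, -1.0, 3.2]
gripper_width: 57.5
gripper_force: 20.0
```

```bash
python3 - <<'E'
from h import *
s=manip.get_state();print(s["clock"],s["ee_pos"],s["tool_rot"],s["gripper_width"])
d=np.load("pics/w4.npz");S=dict(ee_pos=d["p"],tool_rot=d["r"]);c,W=cam("wrist",S)
w=back(1.28*np.array([(187,108),(225,108),(224,187),(188,187)]),44,c,W)
print("strip in box",R.from_euler('z',-2.912).apply(w-[552.4,-104.2,0]).round(1),w.mean(0))
d=np.load("pics/w5.npz");g=d["p"]+R.from_euler('xyz',d["r"]).apply([21.2,-1,309.2])
Rt=R.from_euler('xyz',s["tool_rot"]);print("guard vs tcp",Rt.inv().apply(g-s["ee_pos"]).round(1))
E
```

```text
10.225 [449.24329256 200.56738494 171.38216647] [ 3.14043375e+00 -5.71805071e-04  1.10595243e+00] 57.527929843412956
strip in box [[ 18.5 -44.5  44. ]
 [-22.7 -44.4  44. ]
 [-23.3  47.4  44. ]
 [ 19.2  47.3  44. ]] [ 554.10193328 -106.11645781   44.        ]
guard vs tcp [ -1.    0.3 141.4]
```

Emit:
{"method": "send_rows", "body": {
  "steps": [0, 0, -50, 0, 0, -10, 10, -100, 0, 0, -45, 45, -125, -0.06, 0, -85, 86, -125, -0.12, 0, -125, 126, -125, -0.18, 0, -165, 167, -125, -0.235, 0, -200, 203, -125, -0.235, 0, -222, 225, -125, -0.235, 0, -226.5, 229.4, -125, -0.235, 0, -226.5, 229.4, -125, -0.235, 0, -226.5, 229.4, -125, -0.235, 0]
}}

```text
clock: 11.6
ee_pos: [552.0, -103.4, 295.5]
tool_rot: [-3.141, -0.0, 1.342]
wrist_force: [0.3, 0.2, -1.2]
gripper_width: 57.7
gripper_force: 20.0
```

```bash
python3 - <<'E'
from h import *
s=manip.get_state();im=manip.camera("wrist");np.savez("pics/w6.npz",im=im,p=s["ee_pos"],r=s["tool_rot"])
print(s["clock"],s["ee_pos"],s["tool_rot"],s["gripper_width"])
Rt=R.from_euler('xyz',s["tool_rot"]);print(Rt.inv().apply(np.array([552.8,-104.7,188.4])-s["ee_pos"]).round(1))
E
```

```text
11.6 [ 551.98764117 -103.41697172  295.50540291] [-3.14070298e+00 -3.93657676e-04  1.34212385e+00] 57.67378621040557
[ -1.1   1.2 107.1]
```

Emit:
{"method": "send_rows", "body": {
  "steps": [-1.1, 1.1, 35, 0, 0, -1.1, 1.1, 65, 0, 0, -1.1, 1.1, 78, 0, 0, -1.1, 1.1, 85, 0, 0, -1.1, 1.1, 92, 0, 0, -1.1, 1.1, 98, 0, 0, -1.1, 1.1, 98, 0, 0]
}}

```text
clock: 12.52
ee_pos: [553.2, -106.1, 197.6]
tool_rot: [-3.141, -0.0, 1.341]
wrist_force: [-0.7, 0.6, -1.5]
gripper_width: 57.6
gripper_force: 20.0
```

Emit:
{"method": "send_rows", "body": {
  "steps": [0.8, 0, 4, 0, 0, 0.8, 0, 8.5, 0, 0, 0.8, 0, 9.5, 0, 0, 0.8, 0, 9.5, 0, 0, 0.8, 0, 9.5, 0, 0.9, 0.8, 0, 9.5, 0, 0.9, 0.8, 0, 9.5, 0, 0.9, 0.8, 0, -40, 0, 0.9, 0.8, 0, -90, 0, 1, 0.8, 0, -140, 0, 1, 0.8, 0, -140, 0, 1, 0.8, 0, -140, 0, 1]
}}

```text
clock: 14.02
ee_pos: [553.1, -105.1, 337.1]
tool_rot: [-3.141, -0.0, 1.341]
wrist_force: [-0.6, 0.2, -0.9]
gripper_width: 88.0
gripper_force: 0.0
```

```bash
python3 - <<'E'
from h import *
s=manip.get_state();im=manip.camera("wrist");np.savez("pics/w7.npz",im=im,p=s["ee_pos"],r=s["tool_rot"])
print(s["clock"],s["ee_pos"],s["tool_rot"],s["gripper_width"])
t=manip.camera("scene");np.save("pics/scene7.npy",t);tt=manip.camera("top");np.save("pics/top7.npy",tt)
a=cv2.resize(im[60:260,60:460],(800,400),interpolation=3)
b=cv2.resize(t[190:330,0:200],(286,200));e=cv2.resize(tt[120:240,310:510],(333,200));o=np.zeros((600,800,3),np.uint8);o[:400]=a;o[400:,:286]=b;o[400:,300:633]=e
cv2.imwrite("pics/w7.png",o[:,:,::-1])
E
```

```text
14.025 [ 553.08586581 -105.14448396  337.14669575] [-3.14103804e+00 -9.60531068e-05  1.34076172e+00] 88.0340093551283
```

View pics/w7.png

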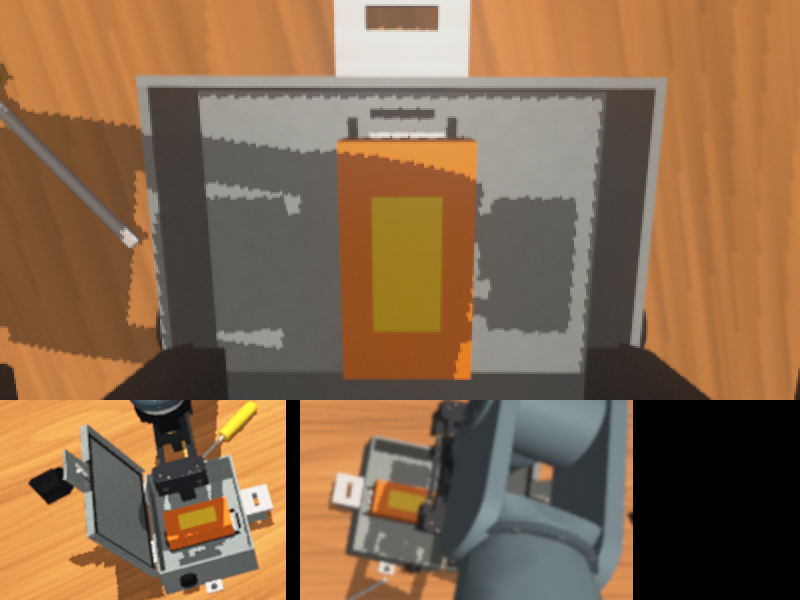

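The guard sits squarely over the strip, with its top rectangle from (338,141) to (471,379). Next is the door angle.

```bash
python3 - <<'E'
from h import *
from scipy.optimize import least_squares
d=np.load("pics/w7.npz");s=dict(ee_pos=d["p"],tool_rot=d["r"]);c,W=cam("wrist",s)
w=back(np.array([(229,130.5),(298.5,130.5),(295.5,249.5),(232,249.5)]),47,c,W)
b=R.from_euler('z',-2.912).apply(w-[552.4,-104.2,0]);print("guard corners in box",b.round(1)[:,:2].tolist(),b.mean(0))
def P(x,r,n,th): # box->world
    q=np.c_[x,77-r*np.cos(th)+n*np.sin(th),65+r*np.sin(th)+n*np.cos(th)]
    return R.from_euler('z',2.912).apply(q)+[552.4,-104.2,0]
x=np.array([104,-104,28,-28.]);r=np.array([158,158,200,200.]);n=np.array([0,0,0,0.])
for nm,U in (("scene",[(96,325),(97,447),(70,352),(76,380)]),("top",[(695,345),(711,219),None,None])):
    c,W=cam(nm);ok=[i for i in range(4) if U[i]];uv=.64*np.array([U[i] for i in ok])
    f=lambda t:(proj(P(x[ok],r[ok],n[ok],t[0]),c,W)-uv).ravel()
    o=least_squares(f,[1.87]);print(nm,o.x,f(o.x).reshape(-1,2).round(1).tolist())
E
```

```text
guard corners in box [[26.5, -50.8], [-30.8, -50.7], [-31.0, 55.3], [26.7, 55.2]] [-2.14770413  2.25661859 47.        ]
scene [1.92795149] [[-4.4, -1.5], [0.7, -2.6], [1.0, -3.2], [-1.7, -0.2]]
top [1.93184386] [[0.5, 0.3], [0.5, -2.9]]
```

Emit:
{"method": "send_rows", "body": {
  "steps": [0, 0, -60, -0.15, 0, 0, 0, -115, -0.33, 0, 0, -10, -130, -0.5, 0, -40, -30, -130, -0.68, 0, -80, -50, -130, -0.86, 0, -120, -70, -130, -1.04, 0, -160, -79, -130, -1.22, 0, -171, -79, -130, -1.4, 0, -171, -79, -130, -1.571, 0, -171, -79, -130, -1.571, 0, -171, -79, -80, -1.571, 0, -171, -79, -40, -1.571, 0, -171, -79, -24, -1.571, 0, -171, -79, -24, -1.571, 0]
}}

```text
clock: 15.92
ee_pos: [437.5, -253.5, 360.9]
tool_rot: [3.14, -0.002, 2.911]
wrist_force: [0.3, 0.2, 0.1]
gripper_width: 0.4
gripper_force: 0.0
```

```bash
python3 - <<'E'
from h import *
s=manip.get_state();t=s["ee_pos"]
b=R.from_euler('z',-2.912).apply(t-[552.4,-104.2,0]);print(s["clock"],b,"tip z",t[2]-166,s["tool_rot"],s["wrist_force"],s["q"],s["gripper_width"])
E
```

```text
15.925 [ 77.9176124  171.54377599 360.94042339] tip z 194.94042338963527 [ 3.14039833e+00 -2.00098862e-03  2.91055690e+00] [0.31991198 0.17854023 0.11766731] [-7.60329188e-01  7.11140694e-02  1.82201156e+00  2.16498539e-05
  1.25079725e+00 -2.10009540e+00] 0.37241602435077303
```

Emit:
{"method": "send_rows", "body": {
  "steps": [0, 12, 0, 0, 0, 0, 28, -2, 0, 0, 0, 44, -4, 0, 0, 0, 60, -5, 0, 0, 0, 72, -5, 0, 0, 0, 90, -4, 0, 0, 0, 107, -2, 0, 0, 0, 124, 3, 0, 0, 0, 140, 10.5, 0, 0, 0, 160, 23.4, 0, 0, 0, 169, 31, 0, 0, 0, 169, 31, 0, 0]
}}

```text
clock: 17.42
ee_pos: [475.4, -88.0, 329.2]
tool_rot: [3.14, -0.004, 2.913]
wrist_force: [-0.2, 0.2, -0.0]
gripper_width: 0.4
gripper_force: 0.0
```

```bash
python3 - <<'E'
from h import *
from scipy.optimize import least_squares
s=manip.get_state();t=s["ee_pos"]
b=R.from_euler('z',-2.912).apply(t-[552.4,-104.2,0]);print(s["clock"],b,"tip z",t[2]-166,s["wrist_force"])
im=manip.camera("scene");cv2.imwrite("pics/s8.png",cv2.resize(im[130:340,0:280][:,:,::-1],(800,600),interpolation=3))
E
```

```text
17.425 [ 78.70029145   1.7336207  329.24088766] tip z 163.24088766252453 [-0.22190185  0.15150005 -0.0010062 ]
```

View pics/s8.png

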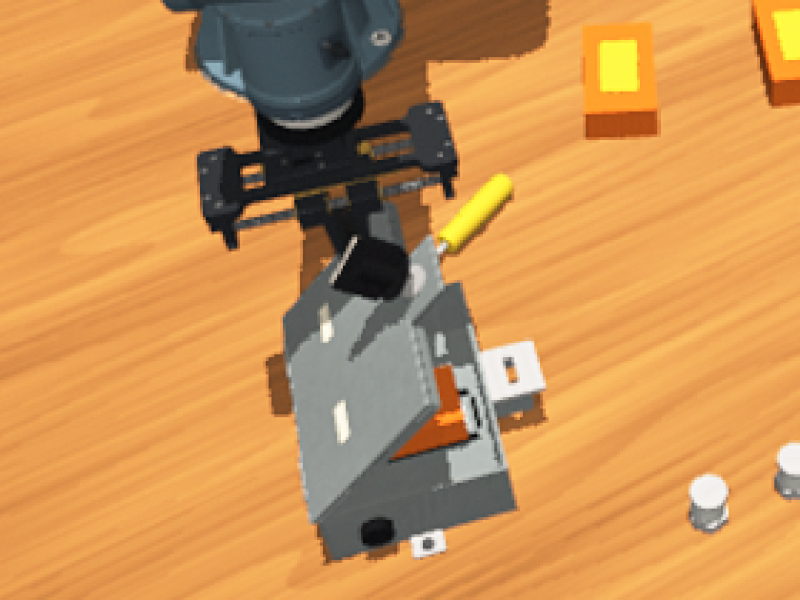

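The door is about half shut and following the fingers. I'll keep going.

Emit:
{"method": "send_rows", "body": {
  "steps": [0, 7, 7, 0, 0, 0, 13, 14, 0, 0, 0, 22.5, 27, 0, 0, 0, 31, 44, 0, 0, 0, 37, 59, 0, 0, 0, 41, 75, 0, 0, 0, 42.5, 87, 0, 0, 0, 43, 92, 0, 0, 0, 43, 94, 0, 0, 0, 43, 95, 0, 0, 0, 43, 95, 0, 0]
}}

```text
clock: 18.85
ee_pos: [485.2, -47.1, 236.3]
tool_rot: [3.141, -0.003, 2.912]
wrist_force: [-6.4, 1.9, 10.8]
gripper_width: 0.5
gripper_force: 5.5
```

Emit:
{"method": "send_rows", "body": {
  "steps": [0, 0, 1.5, 0, 0, 0, 0, 2, 0, 0, 0, 0, 2, 0, 0]
}}

```text
clock: 19.23
ee_pos: [485.3, -47.1, 236.2]
tool_rot: [-3.142, -0.003, 2.912]
wrist_force: [-14.1, 5.0, 31.3]
gripper_width: 0.7
gripper_force: 15.4
```

Emit:
{"method": "send_rows", "body": {
  "steps": [0, 0, -50, 0, 0, 0, 0, -100, 0, 0, -30, 20, -150, 0, 1, -80, 50, -164, 0, 1, -98, 56, -164, 0, 1, -98, 56, -164, 0, 1, -98, 56, -164, 0, 1]
}}

```text
clock: 20.1
ee_pos: [593.1, -15.3, 397.0]
tool_rot: [-3.141, -0.002, 2.912]
wrist_force: [-1.3, -0.6, 0.0]
gripper_width: 48.3
gripper_force: 0.0
```

```bash
python3 - <<'E'
from h import *
s=manip.get_state();im=manip.camera("wrist");np.savez("pics/w9.npz",im=im,p=s["ee_pos"],r=s["tool_rot"])
b=R.from_euler('z',-2.912).apply(s["ee_pos"]-[552.4,-104.2,0]);print(s["clock"],s["ee_pos"],b,s["tool_rot"],s["q"])
t=manip.camera("scene")
o=np.zeros((600,800,3),np.uint8);o[:420]=cv2.resize(im[40:250,60:460],(800,420),interpolation=3);o[420:,:257]=cv2.resize(t[190:330,0:200],(257,180))
cv2.imwrite("pics/w9.png",o[:,:,::-1])
E
```

```text
20.1 [593.14163088 -15.33124433 397.02062047] [-19.44770701 -95.80878307 397.02062047] [-3.14131940e+00 -1.88629118e-03  2.91153041e+00] [-2.25640671e-01  2.28337106e-01  1.56662752e+00 -2.71590838e-04
  1.34851552e+00 -1.56631489e+00]
```

View pics/w9.png

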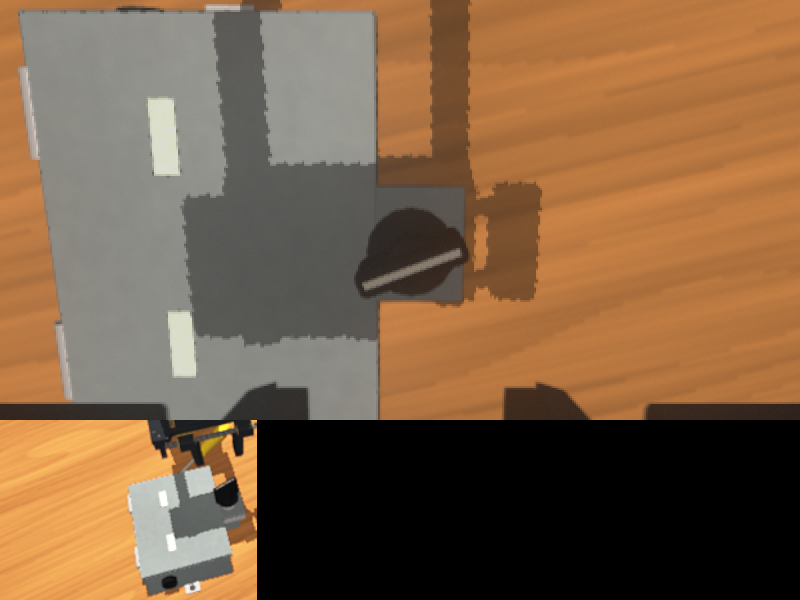

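The door is shut. The wing's white line runs from (363,287) to (462,252) in the enlarged crop.

```bash
python3 - <<'E'
from h import *
d=np.load("pics/w9.npz");s=dict(ee_pos=d["p"],tool_rot=d["r"]);c,W=cam("wrist",s)
g=cv2.cvtColor(d["im"],cv2.COLOR_RGB2GRAY)
p=np.array([(241.5,183.5),(291,166)])
m=np.zeros_like(g);cv2.line(m,(241,184),(291,166),255,7);ys,xs=np.nonzero((m>0)&(g>95));print(len(xs))
r=cv2.minAreaRect(np.c_[xs,ys].astype(np.float32));bp=cv2.boxPoints(r);print(r)
for q in (p,):
    w=back(q,132,c,W);t=R.from_euler('xyz',d["r"]).inv().apply(w-d["p"]);e=t[1]-t[0];e2=w[1]-w[0]
    a=np.arctan2(e2[1],e2[0]);print(t.mean(0),np.linalg.norm(e),"line tool ang",np.arctan2(e[1],e[0]),"world",a,"wing=",(2.912-a)%np.pi, "box",R.from_euler('z',-2.912).apply(w.mean(0)-[552.4,-104.2,0]))
E
```

```text
195
((265.5255126953125, 174.44525146484375), (3.759173631668091, 51.26145935058594), 70.01689910888672)
[ 18.83048546   2.42718204 265.05595844] 40.69611072915486 line tool ang 1.2269398587853784 world 1.6845911606212054 wing= 1.2274088393787945 box [-1.18389304e-01 -9.81726151e+01  1.32000000e+02]
```

Emit:
{"method": "send_rows", "body": {
  "steps": [10, 1, 20, 0.18, 0.6, 18.9, 1.9, 40, 0.36, 0.6, 18.9, 1.9, 60, 0.54, 0.6, 18.9, 1.9, 80, 0.72, 0.6, 18.9, 1.9, 90, 0.9, 0.6, 18.9, 1.9, 90, 1.08, 0.6, 18.9, 1.9, 90, 1.227, 0.6, 18.9, 1.9, 115, 1.227, 0.6, 18.9, 1.9, 130, 1.227, 0.6, 18.9, 1.9, 135, 1.227, 0.6, 18.9, 1.9, 135, 1.227, 0.6]
}}

```text
clock: 21.58
ee_pos: [575.9, -9.0, 262.6]
tool_rot: [-3.141, -0.0, 1.685]
wrist_force: [0.4, -1.0, 0.4]
gripper_width: 52.6
gripper_force: 0.0
```

Emit:
{"method": "send_rows", "body": {
  "steps": [0, 0, 0, 0, 0, 0, 0, 0, 0, 0, 0, 0, 0, 0, 0, 0, 0, 0, 0, 0, 0, 0, 0, 0, 0],
  "force": 40
}}

```text
clock: 22.2
ee_pos: [575.1, -9.1, 262.4]
tool_rot: [-3.138, -0.0, 1.685]
wrist_force: [-6.2, -1.5, 3.6]
gripper_width: 10.5
gripper_force: 40.0
```

```bash
python3 - <<'E'
from h import *
s=manip.get_state();b=R.from_euler('z',-2.912).apply(s["ee_pos"]-[552.4,-104.2,0]);print(s["clock"],b,s["tool_rot"],s["wrist_force"],s["torque"],s["gripper_width"])
E
```

```text
22.2 [ -0.44618639 -97.81119119 262.38952831] [-3.13799981e+00 -1.32772790e-04  1.68523425e+00] [-6.22456052 -1.53332279  3.64327959] [-0.18297122  0.95581223  0.03590536] 10.500816687053218
```

Emit:
{"method": "send_rows", "body": {
  "steps": [0, -0.7, 0, -0.16, 0, 0, -0.7, 0, -0.33, 0, 0, -0.7, 0, -0.5, 0, 0, -0.7, 0, -0.67, 0, 0, -0.7, 0, -0.84, 0, 0, -0.7, 0, -1.01, 0, 0, -0.7, 0, -1.15, 0, 0, -0.7, 0, -1.23, 0, 0, -0.7, 0, -1.23, 0, 0, -0.7, 0, -1.23, 0]
}}

```text
clock: 23.45
ee_pos: [575.0, -8.8, 262.6]
tool_rot: [3.141, -0.001, 2.913]
wrist_force: [-4.9, 1.2, 4.0]
gripper_width: 10.5
gripper_force: 40.0
```

```bash
python3 - <<'E'
from h import *
s=manip.get_state();b=R.from_euler('z',-2.912).apply(s["ee_pos"]-[552.4,-104.2,0]);print(s["clock"],b,s["tool_rot"],s["wrist_force"],s["torque"],s["gripper_width"],s["q"])
E
```

```text
23.45 [ -0.26354791 -97.98332531 262.63819725] [ 3.14145439e+00 -1.29227385e-03  2.91342160e+00] [-4.87015024  1.21043399  4.03722211] [0.33975326 0.64140764 0.06365179] 10.461267846966894 [-2.21747125e-01  3.47207393e-01  1.71301518e+00  1.65944378e-04
  1.08266144e+00 -1.56445023e+00]
```

Emit:
{"method": "send_rows", "body": {
  "steps": [0, 0, 3, 0, 0, 0, 0, 6, 0, 0, 0, 0, 9, 0, 0, 0, 0, 12, 0, 0, 0, 0, 14, 0, 0, 0, 0, 15, 0, 0, 0, 0, 15, 0, 0]
}}

```text
clock: 24.32
ee_pos: [575.0, -8.8, 248.1]
tool_rot: [3.141, -0.001, 2.914]
wrist_force: [-7.3, 2.1, 8.8]
gripper_width: 10.7
gripper_force: 40.0
```

Emit:
{"method": "send_rows", "body": {
  "steps": [0, 0, 0, 0.16, 0, 0, 0, 0, 0.33, 0, 0, 0, 0, 0.5, 0, 0, 0, 0, 0.67, 0, 0, 0, 0, 0.84, 0, 0, 0, 0, 1.01, 0, 0, 0, 0, 1.18, 0, 0, 0, 0, 1.35, 0, 0, 0, 0, 1.5, 0, 0, 0, 0, 1.58, 0, 0, 0, 0, 1.58, 0, 0, 0, 0, 1.58, 0]
}}

```text
clock: 25.82
ee_pos: [574.7, -9.2, 247.9]
tool_rot: [-3.139, 0.001, 1.334]
wrist_force: [-7.0, 0.6, 8.7]
gripper_width: 10.6
gripper_force: 40.0
```

```bash
python3 - <<'E'
from h import *
s=manip.get_state();b=R.from_euler('z',-2.912).apply(s["ee_pos"]-[552.4,-104.2,0]);print(s["clock"],b,s["tool_rot"],s["wrist_force"],s["torque"],s["gripper_width"])
E
```

```text
25.825 [-1.22555280e-01 -9.76388370e+01  2.47923366e+02] [-3.13943415e+00  7.35248905e-04  1.33378243e+00] [-7.00359541  0.61182199  8.73922637] [ 0.02352281  1.28252035 -0.01007261] 10.590358898008244
```

Release straight, then rise and check.

Emit:
{"method": "send_rows", "body": {
  "steps": [0, 0, 0, 0, 0.5, 0, 0, 0, 0, 0.5, 0, 0, 0, 0, 0.5, 0, 0, 0, 0, 0.5, 0, 0, -30, 0, 0.5, 0, 0, -80, 0, 0.5, -20, 0, -135, 0, 0.5, -20, 0, -135, 0, 0.5, -20, 0, -135, 0, 0.5]
}}

```text
clock: 26.95
ee_pos: [570.4, -28.5, 382.3]
tool_rot: [-3.141, -0.0, 1.334]
wrist_force: [-0.3, 0.4, -0.3]
gripper_width: 44.1
gripper_force: 0.0
```

```bash
python3 - <<'E'
from h import *
s=manip.get_state();im=manip.camera("wrist");np.savez("pics/w10.npz",im=im,p=s["ee_pos"],r=s["tool_rot"]);c,W=cam("wrist",s)
g=cv2.cvtColor(im,cv2.COLOR_RGB2GRAY);Rz=R.from_euler('z',2.912)
# expected white line (z=120 in, 132 out), wing locked: along box y
for z in (120,132):
    L=Rz.apply([[0,-97-20,z],[0,-97+20,z]])+[552.4,-104.2,0];print(z,proj(L,c,W).round(1).tolist())
hsv=cv2.cvtColor(im,cv2.COLOR_RGB2HSV)
u=proj(Rz.apply([[0,-97,120]])+[552.4,-104.2,0],c,W)[0].astype(int);x,y=u
# elongated pale component inside the dark wing
m=((g>95)&(np.ptp(im.astype(int),axis=2)<40)).astype(np.uint8);n,l,st,ce=cv2.connectedComponentsWithStats(m)
for i in range(1,n):
    if 40<st[i,4]<600 and abs(ce[i]-u).max()<40:
        q=np.argwhere(l==i)[:,::-1].astype(np.float32);r=cv2.minAreaRect(q);bp=cv2.boxPoints(r);bp=bp[np.argsort(bp[:,1])]
        e=np.array([bp[:2].mean(0),bp[2:].mean(0)]);w=back(e,120,c,W);d=w[0]-w[1];print(r,e,"len@120",np.linalg.norm(d),"wing",(2.912-np.arctan2(d[1],d[0]))%np.pi,R.from_euler('z',-2.912).apply(w.mean(0)-[552.4,-104.2,0]))
E
```

```text
120 [[261.3, 149.3], [261.8, 200.7]]
132 [[261.3, 151.1], [261.7, 205.0]]
((261.0, 142.5), (13.0, 60.0), 90.0) [[261. 136.]
 [261. 149.]] len@120 9.594762487071703 wing 1.5798939632245796 [   0.2047637  -122.00619956  120.        ]
((260.5, 174.0), (50.0, 3.0), 90.0) [[260.5 149. ]
 [260.5 199. ]] len@120 38.83224980306676 wing 1.5802946516419456 [  0.80781579 -97.79668679 120.        ]
```

```bash
python3 -c "
from station import manip
print(manip.finish_job())"
```

```text
the job is handed in; nothing more can be done
None
```

I handed the job in at about 27 s: strip seated between the ribs, guard fully down over it, door shut, and fastener pushed in and turned about 1.58 rad to locked. The interface gave no pass/fail result. My last wrist image shows the wing still in and locked after release.

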